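# Load a dowel into the V-block sawing fixture and clamp it

### The job

Load the loose beech dowel into the sawing fixture: lay it in the grooves of both V-blocks and, keeping it down in the Vs, slide it along until its end bears firmly on the rubber-tipped length stop. Go by feel and push gently: the stop's thumbscrew is only nipped up, and more than 10 N would shift its setting. Then let go of the dowel and press the toggle clamp's handle fully down so that it holds the dowel there, seated in the Vs and still touching the stop; leave the other tools on the bench where they are.

Things in the scene. Friction and masses are not known exactly. Their poses are not given: they have to be found in the camera images.
- fixture: Sawing fixture screwed to the bench: plywood base 310 mm long (y) by 128 mm (x -78 to +50), 15 mm thick, with two steel V-blocks in line, a stop bracket (y 118 to 140, 80 mm high) and a toggle clamp (frame at x -34 to -70, y 30 to 66 mm). Origin: bench level under the line of the grooves. +y: along the grooves to the stop (robot's left); -x: towards the robot; z up.
- rear_groove (a point): Middle of the rear V-block's groove (next to the stop), on the axis of a seated dowel: fixture x 0, y 48, 50 mm above the bench. Axes as the fixture's. The block spans y 15 to 81 mm and x -30 to +30. Both grooves: 90 degrees, along y, root 38.7 mm and block tops 52.7 mm above the bench, 28 mm wide at the top.
- front_groove (a point): The same point of the front V-block, the one with a saw kerf across it: fixture x 0, y -125, height 50 mm. That block spans y -145 to -105 mm. Between the blocks (y -105 to 15) the dowel lies free above the base board, with room for fingers.
- near_flank: The near (robot side) sloping faces of both V grooves, 20 mm wide, at 45 degrees. Same origin and axes as the fixture. A dowel is seated when near and far faces both carry it; pressed down with 2 to 4 N it needs a sideways load smaller than that. Sliding it then drags with 1 to 5 N.
- far_flank: The far sloping faces of both V grooves, likewise; same origin and axes. About the stop: its rubber gives about 1 mm for 3 N and springs back slowly; the thumbscrew is only nipped up and lets the rod slip above 10 N, so 2 to 6 N of push on the buffer is right.
- stop: Length stop: a steel bracket with a brass thumbscrew; a 10 mm rod through it points at the groove and ends in a 20 mm rubber buffer, in line with a seated dowel. Origin: bench level under the bracket's front face (fixture y 118); axes as the fixture's. The buffer's face stands 8 to 35 mm in front of that; it is set differently each time and not measured: look or feel for it.
- dowel: Plain beech dowel, 16 mm diameter, 280 mm long, 40 g, lying loose on the bench in front of the fixture, to the right. Its long axis is its own y. Origin: in the middle of its length on its surface (underneath at the start). Either end may go to the stop.
- dowel_mid (a point): Middle of the dowel on its axis (8 mm from the body's origin); y is the dowel's long axis, the ends lie at y = +140 and -140 mm.
- clamp_handle (a joint): Angle of the toggle clamp's handle, rad: 0 = open (75 degrees above level, leaning to the robot), 1.14 = closed (10 degrees above level, pointing to the robot; hard end). Starts at 0 to 0.1. Pressed on its outer part with 3 to 8 N, towards the robot and down, it closes; at dead centre it stays. The arm's sprung rubber pad then presses the dowel down with about 7 N.
- handle_pivot (a point): Axis on which the clamp's handle turns (along the fixture's y): fixture x -62, y 48, 60.5 mm above the bench. Axes as the fixture's. The handle is 85 mm long from here, 15 mm wide, 13 mm thick.
- handle_end (a point): Outer end of the clamp's handle, on its centre line, 85 mm from the handle's pivot. Open, it stands 143 mm above the bench, the highest part of the fixture: carry the dowel over it or round it.
- clamp_arm: The clamp's pressing arm with its rubber pad, moved by the handle: upright beside the groove when open (the groove is free from above), level over the rear groove when closed. Origin at its pivot: fixture x -36, y 48, 57.5 mm above the bench.
- sanding_block: Bystander: brown sanding block, 66x113x28 mm, loose, origin under its centre. Leave it alone.
- tape_measure: Bystander: tape measure, 73x76x36 mm, loose, origin under its centre. Leave it alone.
- chisel: Bystander: chisel with a wooden handle, 27x246x27 mm, loose, origin under its centre. Leave it alone.

How it is judged:
On the way, in this order (a step that is already met when the one before it is completed fails the run):
1. the dowel, lying along the grooves, touches both flanks of the Vs and bears on the stop with more than 1.5 N, all at once for 0.2 s, the clamp still open (contact force between dowel and stop above 1.5 N and contact force between dowel and near_flank above 0.1 N and contact force between dowel and far_flank above 0.1 N and angle between the y axis of dowel_mid and the y axis of fixture, either way round below 0.03 rad and value of joint clamp_handle below 0.5 rad), for 0.2 s.
2. the clamp is closed on the dowel (value of joint clamp_handle above 1.07 rad and contact force between dowel and clamp_arm above 4 N), for 0.2 s.
At the end, for the whole second after the job is handed in: The clamp's handle is fully down (joint above 1.07 rad) and its pad presses the dowel with more than 4 N; the dowel bears on both flanks of the Vs (more than 1 N each), lies along the grooves within 0.03 rad and still touches the stop's buffer; it is at rest and released (all of step 2 and contact force between dowel and near_flank above 1 N and contact force between dowel and far_flank above 1 N and contact force between dowel and stop above 0.02 N and angle between the y axis of dowel_mid and the y axis of fixture, either way round below 0.03 rad and linear speed of dowel below 0.02 m/s).
It fails at once if the dowel is pushed against the stop with more than 10 N, which would shift its setting (contact force between dowel and stop above 10 N).
It fails at once if a bystander (sanding block, tape measure, chisel) is moved by more than 30 mm (distance of any of sanding_block, tape_measure, chisel from where it was at the start of the episode above 0.03 m).
It also fails if it takes over 72 s, if anything falls off the work surface, if the arm or the gripper's body presses on something with over 40 N, if the wrist force passes 120 N, or if a joint passes its speed limit or range.

### The arm

A 6-joint arm with a two-finger parallel gripper is mounted at the origin on a cart in front of the work surface, level with it; the furniture and walls round the work are solid. World frame = base frame: x ahead of the robot, y to its left, z up, the work surface at z = 0. Lengths are in m, angles in rad, forces in N, time in s.
With the tool pointing down it reaches from about 0.35 to 0.975 m from the base axis. Payload 17.4 kg.
Tool frame: the origin (TCP) lies at the very end of the fingers, on their centre line; the grasp point (between the pads) lies 19 mm behind it (arm.grip_point_offset is the distance from the TCP to the grasp point, in m); z points along the fingers, y is the line along which they close (so a half turn about z gives the same grasp; the last joint's range is limited). The gripper opens to 85 mm and grips with 20 to 120 N. Pads are 22 mm wide; open, the fingers measure 114 mm over their backs; the gripper's body (76 mm by 85 mm) begins 54 mm behind the grasp point. The pads swing forward as they close: fully open they stand 13 mm farther back than shut.
Start: joints at [-1.277, 0.116, 1.442, -0, 1.584, -0.038], TCP at [0.22, -0.638, 0.231] pointing down, gripper open.
Joint ranges: [-2.83, 2.83], [-0.83, 2.19], [0.07, 2.5], [-1.14, 4.28], [0.01, 3], [-2.97, 2.97]. Speed limits (rad/s): [1.89, 1.89, 2.22, 3.14, 3.14, 3.14].

### API

Orientations are given as a 3x3 rotation matrix whose columns are the frame's x, y, z axes.
In Python, from workcell import get_obs, imaging, arm, nets gives the robot as it stands.
- The arm moves only by the tool apply_moves, never from a script. Its argument "plan" is a list of rows, each an object with "translation": the shift along the tool's x, y, z in cm, a list of three; "roll": the turn about the tool's z in rad. A call has 1 to 5 rows; each row shifts and turns the commanded pose from where the row before left it, along the tool's axes as they then stand; what a row does not reach is not made up. A row lasts 1/10 s, in which the tool goes at most 50 mm and 8.59 degrees, less where a joint would pass 70% of its speed; a pose out of reach is approached as far as the arm can. A call is refused whole if a number of a shift passes 5 or a number of a turn 0.15, either way. A call with a gripper value outside its range is refused whole. "grip" is the closure, from 0 (fully open) to 1 (shut), set as the call begins (left out, the last holds). The fingers move at their own pace and stop on an object; the grip force is fixed at half the most. Time passes only in rows, so rows that do not move let the fingers close. It gives the time, the measured TCP pose, the force, the opening and the grip force at its end, in the units of the state.
- get_obs(): the state, without advancing time (a new reading comes with each control period).
- imaging.read_camera(name): name is "scene" or "top" or "wrist"; returns (picture, depth): 384x512x3 uint8, red, green, blue; 384x512 float32, m along the optical axis (not along the pixel's ray), 0 where there is no reading.
- imaging.calibration(name): a dict with "K" (3x3 intrinsics, pixels), "dist_coeffs" ([k1, k2, p1, p2, k3] as OpenCV has them; the pictures are not rectified), "xyz" and "attitude" of the camera in the world. Camera axes: x right, y down, z forward; pixel columns grow to the right and rows downward; lengths in m; the calibration is good to about 2 mm. A picture is of the moment at which its call begins: read the wrist's pose just before it. calibration takes no time and is no camera call; for the wrist camera it gives the pose at the moment of the call.
- arm.finish_job(): hands the job in; it is judged then, once.
Trained networks look in the newest picture that a camera, given by its name, has taken for a name from the list of things; names that differ only in an ending like _2 or _b are one class to them, and where a whole thing is asked for, a point or a joint stands for the part that bears it (a point fixed in the world has none). Each returns a list of dicts, best first, with "score" (0 to 1); they miss things now and then, are a little off and sometimes report something else, mostly with a low value. They report only what shows in the picture. A call takes as long as a camera call.
- nets.find_in(camera, label): "xy" ([column, row] in pixels, amid what is visible of it).
- nets.masks_of(camera, label): "pixels" (384x512 bool, what is visible of it) and "xy" ([column, row] in pixels, amid what is visible of it).
- nets.place_of(camera, label): "xy" ([column, row] in pixels: a listed point, or the origin of a listed thing).
The state is a dict: "time": time; "qpos": joint angles; "joint_vel": joint speeds; "joint_efforts": joint torques, N m; "tool_pos": TCP position; "orientation": TCP orientation; "force": force on the tool from outside, world axes, zero at the start; "wrist_torque": the same for the moment, N m; "opening": finger opening in m; "gripper_force": force on a finger pad.
Only numpy, scipy, OpenCV 4.12 (cv2) and the standard library are available. Lean on these libraries where they do the work, as an engineer would, in place of code of your own. Each camera call takes 0.05 s, during which the arm holds its last target. There are 200 camera calls.

## Working session

There is one attempt and no reset: what is moved stays moved. The work goes in short steps, Python scripts to look and compute and a tool call to move; the robot and the scene stay as the last step left them, time stands still between calls to the robot, and variables do not carry over. Pictures are saved under pics/ and viewed, at most 10 in all, crops included, and the job is handed in when it is done.

Besides the shell and the picture viewer there is one more tool, called after ">>>" in YAML: its name, and indented under it one key for each argument. apply_moves: Moves the arm, as the interface text tells. Its arguments: {"type":"object","properties":{"plan":{"type":"array"},"grip":{"type":"number"}},"required":["plan"]}

```bash
ls; mkdir -p pics; cat > h.py <<'E'
import numpy as np, cv2
from workcell import get_obs, imaging, arm, nets
def ray(cam,px):
    c=imaging.calibration(cam)
    u=cv2.undistortPoints(np.array(px,float).reshape(-1,1,2),np.array(c["K"]),np.array(c["dist_coeffs"])).reshape(-1,2)
    d=np.c_[u,np.ones(len(u))]
    return np.array(c["xyz"]),d@np.array(c["attitude"]).T
def at_z(cam,px,z):
    o,d=ray(cam,px); return o+d*((z-o[2])/d[:,2])[:,None]
def cloud(cam,px,depth):
    o,d=ray(cam,px); px=np.array(px).reshape(-1,2).astype(int)
    return o+d*depth[px[:,1],px[:,0]][:,None]
E
cat > a.py <<'E'
from h import *
s=get_obs(); print(s)
for cam in ("top","scene"):
    im,dep=imaging.read_camera(cam); cv2.imwrite(f"pics/{cam}0.png",im[...,::-1])
    print(cam,imaging.calibration(cam)["xyz"])
    for l in ("dowel_mid","rear_groove","front_groove","handle_pivot","handle_end","fixture","stop"):
        for r in nets.place_of(cam,l)[:1]: 
            z=dict(dowel_mid=.008,rear_groove=.05,front_groove=.05,handle_pivot=.0605,handle_end=.143).get(l,0)
            print(l,r["score"],np.round(r["xy"],1),at_z(cam,r["xy"],z).round(4))
    for l in ("dowel","sanding_block","tape_measure","chisel"):
        for r in nets.masks_of(cam,l)[:1]:
            v,u=np.nonzero(r["pixels"]); ok=dep[v,u]>0
            P=cloud(cam,np.c_[u,v][ok],dep)
            print(l,r["score"],ok.sum(),np.median(P,0).round(3),P.min(0).round(3),P.max(0).round(3))
            if l=="dowel":
                Q=at_z(cam,np.c_[u,v],.008)[:,:2];m=Q.mean(0);w=np.linalg.svd(Q-m,full_matrices=False)[2][0]
                t=(Q-m)@w; print(" axis",w,"mid",m+w*(t.max()+t.min())/2,"len",np.ptp(t))
E
python3 a.py
```

```text
pics
{'time': 0.0, 'qpos': array([-1.27684018e+00,  1.16483992e-01,  1.44229277e+00, -4.54722018e-06,
        1.58399026e+00, -3.77792092e-02]), 'joint_vel': array([ 5.27522279e-05, -4.76137973e-04, -1.23738325e-03,  2.17230862e-04,
       -6.60629601e-04,  7.12577842e-04]), 'joint_efforts': array([ 2.32361526e-04, -7.31976485e+01, -6.32491565e+01,  4.43196848e-05,
        6.22151478e-03, -1.03983501e-05]), 'tool_pos': array([ 0.21978304, -0.63800713,  0.23054644]), 'orientation': array([[ 9.45478613e-01,  3.25684008e-01, -3.44614723e-04],
       [ 3.25684188e-01, -9.45477948e-01,  1.12267770e-03],
       [ 3.98125527e-05, -1.17370332e-03, -9.99999310e-01]]), 'force': array([-0.40741592, -1.11810057, -0.02639605]), 'wrist_torque': array([-0.04745694, -0.01353268, -0.0690885 ]), 'gripper_force': 0.0, 'opening': 0.08543864509442335}
top [0.36435541 0.12148388 1.24453989]
dowel_mid 0.66 [341.7 232.6] [[ 0.4148 -0.1198  0.008 ]]
rear_groove 0.96 [299.2 176.3] [[5.636e-01 4.000e-04 5.000e-02]]
front_groove 0.62 [365.2 177.2] [[ 0.5623 -0.1788  0.05  ]]
handle_pivot 0.59 [300.7 199.5] [[ 0
[... 743 characters left out ...]
 0.05  ]]
front_groove 0.71 [326.9 162.1] [[ 0.5553 -0.1749  0.05  ]]
handle_pivot 0.84 [294.5 189.9] [[0.5008 0.0074 0.0605]]
handle_end 0.43 [301.6 168.2] [[0.4773 0.0127 0.143 ]]
fixture 0.92 [291.6 190.2] [[ 0.563  -0.0439  0.    ]]
stop 0.68 [259.6 201.9] [[0.5766 0.0641 0.    ]]
dowel 0.74 489 [ 0.413 -0.101  0.015] [ 0.385 -0.277 -0.002] [0.457 0.018 0.019]
 axis [ 0.1942809  -0.98094594] mid [ 0.4196226  -0.12229687] len 0.2937875268620165
sanding_block 0.56 1188 [0.393 0.153 0.027] [0.345 0.077 0.001] [0.453 0.207 0.031]
tape_measure 0.87 914 [0.454 0.257 0.034] [ 0.422  0.199 -0.   ] [0.533 0.29  0.039]
chisel 0.93 1087 [0.489 0.465 0.018] [ 0.474  0.307 -0.003] [0.525 0.552 0.028]
```

View pics/top0.png

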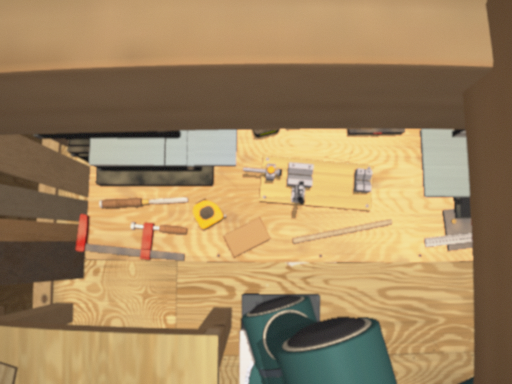

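View pics/scene0.png

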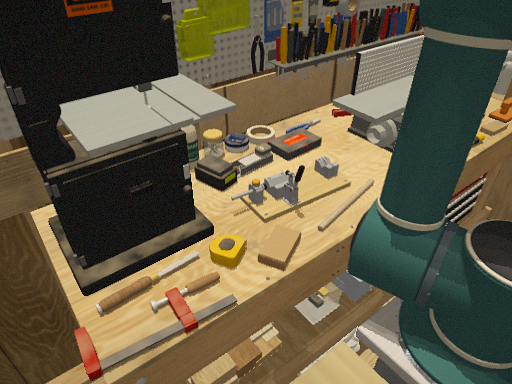

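The top picture shows the dowel from about (294,241) to (390,222). The fixture is upper middle, with the rear V at (299,176), the front V at (364,180), the buffer left of the rear V, and the handle at (299,200). The scene view agrees. The bystanders are to the left. I'll roll the tool and move over the dowel.

>>> apply_moves:
  plan:
    - {"translation":[0,0,0],"roll":-0.144}
    - {"translation":[0,0,0],"roll":-0.144}
    - {"translation":[0,0,0],"roll":-0.144}
    - {"translation":[0,0,0],"roll":-0.144}
    - {"translation":[0,0,0],"roll":-0.144}
  grip: 0

```text
time: 1.7
tool_pos: [0.2199, -0.6382, 0.2313]
orientation: [[0.491, 0.871, 0.0], [0.871, -0.491, 0.0], [0.0, 0.0, -1.0]]
force: [0.6, -0.4, 0.1]
opening: 0.0855
gripper_force: 0.0
```

>>> apply_moves:
  plan:
    - {"translation":[0,0,0],"roll":-0.144}
    - {"translation":[0,0,0],"roll":-0.144}
    - {"translation":[0,0,0],"roll":-0.144}
    - {"translation":[0,0,0],"roll":-0.144}
    - {"translation":[0,0,0],"roll":-0.144}

```text
time: 2.2
tool_pos: [0.2199, -0.6382, 0.2313]
orientation: [[-0.205, 0.979, 0.0], [0.979, 0.205, 0.0], [0.0, 0.0, -1.0]]
force: [0.0, 0.1, -0.1]
opening: 0.0852
gripper_force: 0.0
```

>>> apply_moves:
  plan:
    - {"translation":[3.9,2.5,0],"roll":0}
    - {"translation":[3.9,2.5,0],"roll":0}
    - {"translation":[3.9,2.5,0],"roll":0}
    - {"translation":[3.9,2.5,0],"roll":0}
    - {"translation":[3.9,2.5,0],"roll":0}

```text
time: 2.7
tool_pos: [0.3037, -0.4204, 0.2313]
orientation: [[-0.199, 0.98, 0.0], [0.98, 0.199, -0.0], [-0.0, 0.0, -1.0]]
force: [1.2, -0.6, 0.2]
opening: 0.0854
gripper_force: 0.0
```

>>> apply_moves:
  plan:
    - {"translation":[3.9,2.5,0],"roll":0}
    - {"translation":[3.9,2.5,0],"roll":0}
    - {"translation":[3.9,2.5,0],"roll":0}
    - {"translation":[3.9,2.5,0],"roll":0}
    - {"translation":[3.9,2.5,0],"roll":0}

```text
time: 3.2
tool_pos: [0.3871, -0.2044, 0.2316]
orientation: [[-0.199, 0.98, 0.001], [0.98, 0.199, -0.0], [-0.001, 0.001, -1.0]]
force: [0.2, -0.4, 0.7]
opening: 0.0857
gripper_force: 0.0
```

>>> apply_moves:
  plan:
    - {"translation":[3.9,2.5,0],"roll":0}
    - {"translation":[3.9,2.5,0],"roll":0}
    - {"translation":[0,0,0],"roll":0}

```text
time: 3.5
tool_pos: [0.4216, -0.1154, 0.2316]
orientation: [[-0.205, 0.979, 0.001], [0.979, 0.205, 0.001], [0.001, 0.001, -1.0]]
force: [0.4, -0.5, 0.1]
opening: 0.0854
gripper_force: 0.0
```

```bash
cat > b.py <<'E'
from h import *
import sys
cam="wrist"
im,dep=imaging.read_camera(cam); cv2.imwrite(f"pics/{sys.argv[1]}.png",im[...,::-1])
s=get_obs(); c=imaging.calibration(cam); print(s["tool_pos"],c["xyz"],np.array(c["attitude"]).round(3).tolist())
for l in ("dowel_mid","rear_groove","front_groove","handle_pivot","handle_end","stop"):
    for r in nets.place_of(cam,l)[:1]:
        z=dict(dowel_mid=.008,rear_groove=.05,front_groove=.05,handle_pivot=.0605,handle_end=.143).get(l,0)
        print(l,r["score"],np.round(r["xy"],1),at_z(cam,r["xy"],z).round(4))
for r in nets.masks_of(cam,"dowel")[:1]:
    v,u=np.nonzero(r["pixels"])
    Q=at_z(cam,np.c_[u,v],.008)[:,:2];m=Q.mean(0);w=np.linalg.svd(Q-m,full_matrices=False)[2][0]
    t=(Q-m)@w; print(r["score"]," axis",w,"mean",m,"mid",m+w*(t.max()+t.min())/2,"len",np.ptp(t))
E
python3 b.py w1; python3 - <<'E'
from h import *
im,dep=imaging.read_camera("top")
for v in (20,60,100,128): 
    print(v,cloud("top",[[200,v],[330,v]],dep).round(3).tolist())
E
```

```text
[ 0.42098822 -0.11744857  0.23146266] [ 0.40714077 -0.04828808  0.3739632 ] [[0.979, 0.197, 0.057], [0.205, -0.94, -0.274], [-0.0, 0.28, -0.96]]
dowel_mid 0.98 [253.2 170.4] [[ 0.4183 -0.1243  0.008 ]]
rear_groove 0.97 [418.5 103.3] [[ 0.5724 -0.0108  0.05  ]]
front_groove 0.78 [355.5 245.2] [[ 0.5531 -0.1811  0.05  ]]
handle_pivot 0.58 [367.4  77.5] [[ 0.5082 -0.0009  0.0605]]
handle_end 0.84 [379.5  61.1] [[ 0.487  -0.0016  0.143 ]]
stop 0.66 [417.9  39.7] [[ 0.5745  0.0621 -0.    ]]
0.87  axis [-0.18318542  0.98307838] mean [ 0.41574316 -0.11372149] mid [ 0.41844839 -0.12823933] len 0.2847745537222721
20 [[0.447, 0.141, 1.095], [0.447, 0.094, 1.095]]
60 [[0.431, 0.141, 1.095], [0.432, 0.095, 1.093]]
100 [[0.429, 0.145, 1.057], [0.43, 0.088, 1.056]]
128 [[0.429, 0.15, 1.013], [0.43, 0.081, 1.011]]
```

View pics/w1.png

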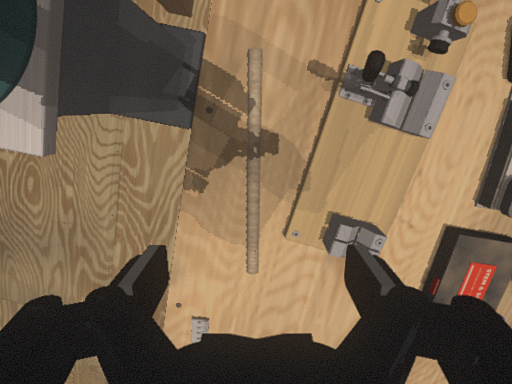

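The wrist view shows the dowel from (255,48) to (252,272), the rear V near (418,100), the front V near (355,240), the buffer at (440,47), and the base edge from (287,237) to (365,0). The fixture's yaw is still uncertain, so I'll take one view from above it.

>>> apply_moves:
  plan:
    - {"translation":[1.5,3.8,0],"roll":0}
    - {"translation":[1.5,3.8,0],"roll":0}
    - {"translation":[1.5,3.8,0],"roll":0}
    - {"translation":[1.5,3.8,0],"roll":0}
    - {"translation":[0,0,0],"roll":0}

```text
time: 4.45
tool_pos: [0.5597, -0.029, 0.23]
orientation: [[-0.201, 0.98, -0.002], [0.98, 0.201, 0.001], [0.001, -0.001, -1.0]]
force: [-0.8, -1.0, 0.3]
opening: 0.0854
gripper_force: 0.0
```

```bash
python3 b.py w2; python3 - <<'E'
import cv2
im=cv2.imread("pics/w2.png"); cv2.imwrite("pics/w2b.png",cv2.resize(im,(800,600),interpolation=cv2.INTER_CUBIC))
E
```

```text
[ 0.55829857 -0.03002266  0.23021265] [0.54505573 0.03914717 0.37275845] [[0.98, 0.194, 0.054], [0.201, -0.94, -0.274], [-0.003, 0.279, -0.96]]
dowel_mid 0.69 [139.  212.3] [[ 0.4206 -0.1195  0.008 ]]
rear_groove 0.7 [273.1 153. ] [[ 0.5705 -0.0049  0.05  ]]
handle_pivot 0.67 [213.1 137.1] [[ 5.056e-01 -1.000e-04  6.050e-02]]
handle_end 0.85 [172.4 135.6] [[0.4849 0.005  0.143 ]]
stop 0.69 [228.6 288.6] [[ 0.5541 -0.214   0.    ]]
0.71  axis [-0.18516317  0.98270779] mean [ 0.40736123 -0.07673543] mid [ 0.40879394 -0.08433921] len 0.19836400348913746
```

View pics/w2b.png

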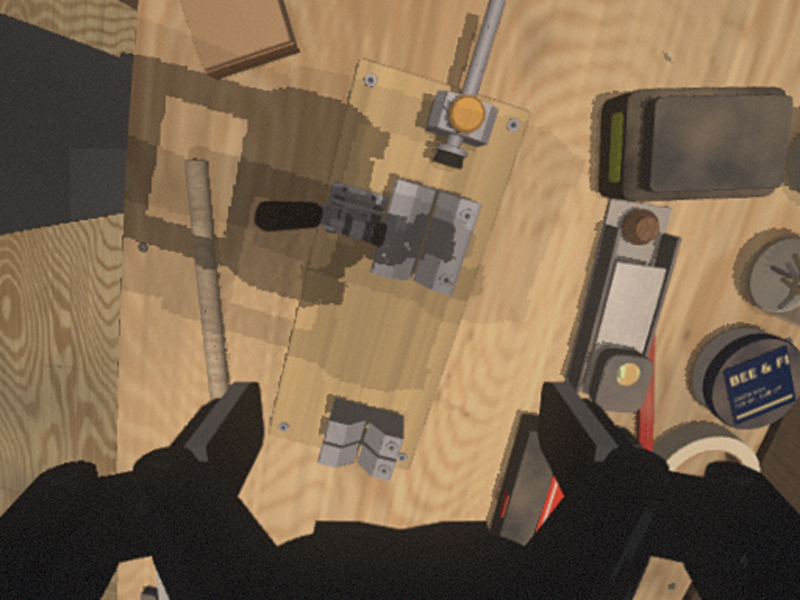

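The view shows the base corners (361,59), (529,109), (271,432) and (410,467), the rear groove root from (432,192) to (413,286), the front V near (364,440), and the buffer face near (449,165). I'll convert these to positions.

```bash
cat > c.py <<'E'
from h import *
# wrist picture w2 taken at current pose (arm still)
f=lambda p,z: at_z("wrist",np.array(p)*0.64,z)[:,:2]
im=cv2.imread("pics/w2.png")
cor=f([(361,59),(529,109),(271,432),(410,467)],.015)
print("corners",cor.round(4).tolist())
model=np.array([(-78,155),(50,155),(-78,-155),(50,-155)])/1000.
def fit(M,W):
    a=M-M.mean(0);b=W-W.mean(0);U,S,V=np.linalg.svd(a.T@b);R=(U@V).T
    t=W.mean(0)-R@M.mean(0); return R,t,(W-(M@R.T+t))
R,t,e=fit(model,cor); print("fix origin",t.round(4),"yaw",np.arctan2(R[1,0],R[0,0]).round(4),"resid mm",(e*1000).round(1).tolist())
root=f([(432,192),(413,286),(367,425)],.0387); print("root in fixture mm",((root-t)@R*1000).round(1).tolist())
ax=f([(449,165),(410,467)],.05); print("buffer",((ax-t)@R*1000).round(1).tolist())
o,_=ray("wrist",[(10,10)])
c=f([(372,270),(452,296),(400,178),(480,203)],.0527); print("rear block corners mm",((c-t)@R*1000).round(1).tolist())
print("sizes",np.linalg.norm(cor[0]-cor[2]),np.linalg.norm(cor[0]-cor[1]))
E
python3 c.py
```

```text
corners [[0.5017, 0.1051], [0.6257, 0.0969], [0.4769, -0.2005], [0.6027, -0.2107]]
fix origin [ 0.5657 -0.0534] yaw -0.0771 resid mm [[1.8, -2.1], [-1.8, -0.4], [1.0, 1.4], [-0.9, 1.1]]
root in fixture mm [[-3.6, 79.6], [2.6, 11.3], [-0.6, -109.3]]
buffer [[1.3, 99.9], [41.4, -130.3]]
rear block corners mm [[-29.4, 17.8], [29.9, 15.1], [-27.7, 82.9], [28.4, 82.0]]
sizes 0.3066105137370962 0.12427555138797647
```

>>> apply_moves:
  plan:
    - {"translation":[-1.6,-3.9,0],"roll":0.015}
    - {"translation":[-1.6,-3.9,0],"roll":0}
    - {"translation":[-1.6,-3.9,0],"roll":0}
    - {"translation":[-1.6,-3.9,0],"roll":0}
    - {"translation":[0,0,0],"roll":0}

```text
time: 5.35
tool_pos: [0.4133, -0.1248, 0.2321]
orientation: [[-0.182, 0.983, 0.002], [0.983, 0.182, -0.001], [-0.002, 0.001, -1.0]]
force: [-0.3, 0.3, 1.3]
opening: 0.0853
gripper_force: 0.0
```

>>> apply_moves:
  plan:
    - {"translation":[0,0,4.5],"roll":0}
    - {"translation":[0,0,4.5],"roll":0}
    - {"translation":[0,0,4.5],"roll":0}
    - {"translation":[0,0,3],"roll":0}
    - {"translation":[0,0,0],"roll":0}

```text
time: 5.85
tool_pos: [0.4143, -0.1221, 0.0627]
orientation: [[-0.185, 0.983, -0.005], [0.983, 0.185, 0.002], [0.003, -0.005, -1.0]]
force: [0.6, 0.8, 1.1]
opening: 0.0858
gripper_force: 0.0
```

```bash
python3 - <<'E'
from h import *
s=get_obs(); print(s["tool_pos"],np.array(s["orientation"])[:,:2],s["force"])
c=np.array([.4185,-.1235,0])-s["tool_pos"]; print("to go in tool cm",np.array(s["orientation"]).T@c*100)
E
```

```text
[ 0.41432442 -0.1221269   0.06270547] [[-0.18463486  0.98279278]
 [ 0.98280266  0.18464773]
 [ 0.00298178 -0.00485466]] [0.6015819  0.80489655 1.11111876]
to go in tool cm [-0.23074225  0.41546016  6.26794345]
```

>>> apply_moves:
  plan:
    - {"translation":[-0.2,0.4,2.5],"roll":0}
    - {"translation":[0,0,2],"roll":0}
    - {"translation":[0,0,1.2],"roll":0}
    - {"translation":[0,0,0],"roll":0}
    - {"translation":[0,0,0],"roll":0}

```text
time: 6.35
tool_pos: [0.4212, -0.1243, 0.0107]
orientation: [[-0.185, 0.983, 0.001], [0.983, 0.185, -0.0], [-0.001, 0.001, -1.0]]
force: [1.0, 0.7, 1.1]
opening: 0.0851
gripper_force: 0.0
```

>>> apply_moves:
  plan:
    - {"translation":[0,0,0.4],"roll":0}
    - {"translation":[0,0,0],"roll":0}
    - {"translation":[0,0,0],"roll":0}

```text
time: 6.65
tool_pos: [0.4207, -0.1241, 0.0057]
orientation: [[-0.185, 0.983, 0.0], [0.983, 0.185, -0.0], [-0.0, 0.0, -1.0]]
force: [0.8, -0.6, -0.1]
opening: 0.0856
gripper_force: 0.0
```

>>> apply_moves:
  plan:
    - {"translation":[0,0,0.2],"roll":0}
    - {"translation":[0,0,0],"roll":0}
    - {"translation":[0,0,0],"roll":0}
    - {"translation":[0,0,0],"roll":0}
    - {"translation":[0,0,0],"roll":0}
  grip: 1

```text
time: 7.15
tool_pos: [0.4206, -0.1241, 0.0035]
orientation: [[-0.185, 0.983, 0.0], [0.983, 0.185, -0.0], [-0.0, 0.0, -1.0]]
force: [-4.0, 2.4, 10.1]
opening: 0.0134
gripper_force: 61.0
```

>>> apply_moves:
  plan:
    - {"translation":[0,0,0],"roll":0}
    - {"translation":[0,0,0],"roll":0}
    - {"translation":[0,0,0],"roll":0}

```text
time: 7.45
tool_pos: [0.4207, -0.1241, 0.0035]
orientation: [[-0.185, 0.983, 0.0], [0.983, 0.185, -0.0], [-0.0, 0.0, -1.0]]
force: [-0.8, 1.1, 6.1]
opening: 0.0131
gripper_force: 58.9
```

>>> apply_moves:
  plan:
    - {"translation":[0,0,-0.5],"roll":0}
    - {"translation":[0,0,-0.5],"roll":0}
    - {"translation":[0,0,-1],"roll":0}
    - {"translation":[0,0,0],"roll":0}
    - {"translation":[0,0,0],"roll":0}

```text
time: 7.95
tool_pos: [0.4207, -0.1242, 0.0236]
orientation: [[-0.185, 0.983, 0.001], [0.983, 0.185, -0.0], [-0.0, 0.001, -1.0]]
force: [-0.5, 0.2, -0.8]
opening: 0.0134
gripper_force: 58.7
```

```bash
python3 - <<'E'
from h import *
a,_=imaging.read_camera("wrist"); b,_=imaging.read_camera("scene")
z=cv2.resize(b[150:250,280:420],(560,400)); cv2.imwrite("pics/g.png",np.hstack([cv2.resize(a[100:384,100:412],(440,400))[:,:240+0],z])[...,::-1])
E
python3 b.py w3 | tail -1
```

```text
0.77  axis [-0.19109012  0.9815725 ] mean [ 0.41344941 -0.08445115] mid [ 0.4164291  -0.09975694] len 0.19021303072795104
```

View pics/g.png

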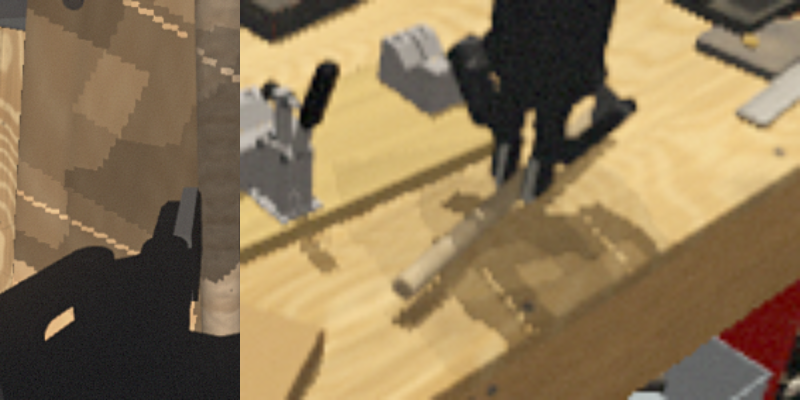

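>>> apply_moves:
  plan:
    - {"translation":[0,0,-4],"roll":0}
    - {"translation":[0,0,-4],"roll":0}
    - {"translation":[0,0,-4],"roll":0}
    - {"translation":[0,0,-4],"roll":0}
    - {"translation":[0,0,0],"roll":0.088}

```text
time: 8.95
tool_pos: [0.4221, -0.1246, 0.189]
orientation: [[-0.098, 0.995, 0.007], [0.995, 0.098, -0.003], [-0.003, 0.007, -1.0]]
force: [0.5, 0.3, -1.3]
opening: 0.0134
gripper_force: 58.7
```

>>> apply_moves:
  plan:
    - {"translation":[0,0,0],"roll":0.088}
    - {"translation":[0,0,0],"roll":0.087}
    - {"translation":[0.5,2.8,0],"roll":0}
    - {"translation":[0.5,2.8,0],"roll":0}
    - {"translation":[0.4,2.8,0],"roll":0}

```text
time: 9.45
tool_pos: [0.5064, -0.1164, 0.1834]
orientation: [[0.077, 0.997, 0.0], [0.997, -0.077, -0.0], [-0.0, 0.0, -1.0]]
force: [0.2, -0.3, 0.1]
opening: 0.0132
gripper_force: 58.8
```

>>> apply_moves:
  plan:
    - {"translation":[0.4,2.8,0],"roll":0}
    - {"translation":[0.4,2.7,0],"roll":0}
    - {"translation":[0,0,0],"roll":0}
    - {"translation":[0,0,0],"roll":0}

```text
time: 9.85
tool_pos: [0.5608, -0.1127, 0.1827]
orientation: [[0.077, 0.997, -0.001], [0.997, -0.077, 0.0], [0.0, -0.001, -1.0]]
force: [-0.0, -0.5, -0.3]
opening: 0.0137
gripper_force: 58.9
```

```bash
python3 b.py w4; python3 - <<'E'
import cv2
im=cv2.imread("pics/w4.png"); cv2.imwrite("pics/w4b.png",cv2.resize(im,(800,600),interpolation=cv2.INTER_CUBIC))
E
```

```text
[ 0.56046693 -0.11280888  0.18299334] [ 0.56676952 -0.04236686  0.32546807] [[0.997, -0.073, -0.023], [-0.076, -0.957, -0.279], [-0.002, 0.28, -0.96]]
dowel_mid 0.69 [257.4 245.5] [[ 0.5558 -0.1958  0.008 ]]
rear_groove 0.17 [213.5  54.3] [[0.5334 0.004  0.05  ]]
handle_pivot 0.93 [185.2  54.2] [[0.5116 0.0044 0.0605]]
handle_end 0.94 [109.7  35.1] [[0.4872 0.0041 0.143 ]]
0.74  axis [-0.07086548 -0.99748588] mean [ 0.56190154 -0.1018429 ] mid [ 0.55955267 -0.13490506] len 0.38370719941795994
```

View pics/w4b.png

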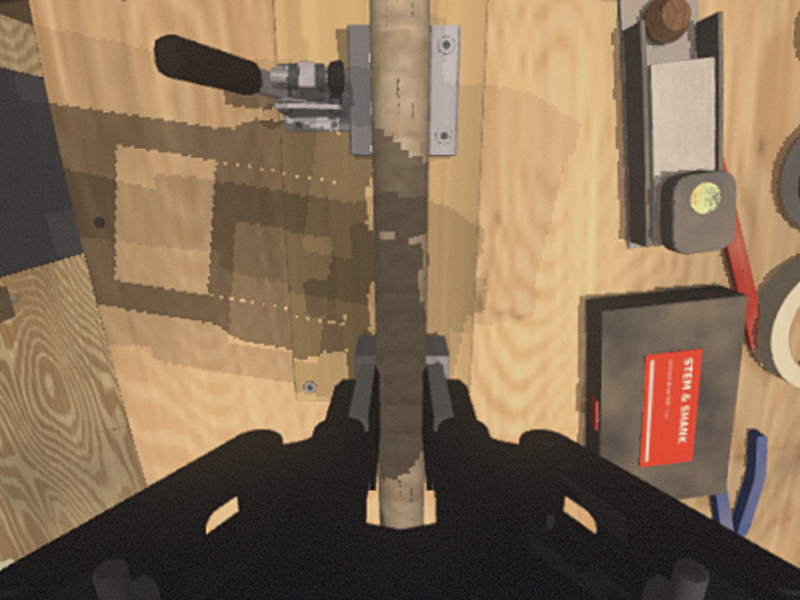

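The dowel is held over the fixture and well aligned with it. The rear block spans columns 349 to 457 at row 154, the front block 356 to 448 at row 338. I'll refine the lateral offset and yaw from these.

```bash
python3 - <<'E'
from h import *
f=lambda p,z: at_z("wrist",np.array(p)*0.64,z)[:,:2]
a=f([(350,154),(457,154),(348,27),(460,27)],.0527); b=f([(356,338),(449,338)],.0527)
e=f([(276,20),(297,398)],.015); e2=f([(486,20),(472,398)],.015)
for q in (a,b): print((q*1000).round(1).tolist())
r=a[:2].mean(0); r2=a[2:].mean(0); fr=b.mean(0)
print("yaw",-np.arctan2(*(r-fr)),-np.arctan2(*(e[0]-e[1])),-np.arctan2(*(e2[0]-e2[1])),-np.arctan2(*(r2-r)))
s=get_obs(); ty=s["orientation"][:,1][:2]
t=s["tool_pos"][:2]; print("lateral mm: rear",ty@(r-t)*1e3,"front",ty@(fr-t)*1e3, "dist",np.linalg.norm(r-fr))
v=f([(390,235),(400,235),(428,235)],.05);print(v)
d=f([(371,20),(428,20),(380,480),(426,480)],.188); print("dowel lateral mm",(d-t)@ty*1e3, (d-t)@s["orientation"][:2,0])
E
```

```text
[[539.3, -33.0], [598.6, -37.6], [544.7, 31.6], [603.4, 27.1]]
[[531.5, -141.5], [588.8, -145.9]]
yaw -0.08073615558512544 -0.0824371089970876 -0.07148428937652837 -0.07941722557502956
lateral mm: rear 2.3561758652498956 front 1.9750926166169012 dist 0.10874391996253195
[[ 0.55763691 -0.08014012]
 [ 0.56347518 -0.08059046]
 [ 0.57982549 -0.0818397 ]]
dowel lateral mm [-7.12549508  7.95899123 -6.33375904  9.56506667] [ 0.10884502  0.10884721 -0.03279111 -0.03278473]
```

>>> apply_moves:
  plan:
    - {"translation":[0,0.15,3],"roll":0}
    - {"translation":[0,0,3],"roll":0}
    - {"translation":[0,0,3],"roll":0}
    - {"translation":[0,0,3],"roll":0}
    - {"translation":[0,0,0],"roll":0}

```text
time: 10.75
tool_pos: [0.5602, -0.1125, 0.0595]
orientation: [[0.077, 0.997, -0.006], [0.997, -0.077, 0.001], [0.001, -0.006, -1.0]]
force: [-0.6, 0.3, -0.6]
opening: 0.0132
gripper_force: 58.9
```

>>> apply_moves:
  plan:
    - {"translation":[0,0,0.5],"roll":0}
    - {"translation":[0,0,0],"roll":0}
    - {"translation":[0,0,0],"roll":0}

```text
time: 11.05
tool_pos: [0.563, -0.1131, 0.0599]
orientation: [[0.077, 0.997, 0.002], [0.997, -0.077, -0.0], [-0.0, 0.002, -1.0]]
force: [-0.5, 0.1, 0.2]
opening: 0.0135
gripper_force: 58.9
```

>>> apply_moves:
  plan:
    - {"translation":[0,0,0.3],"roll":0}
    - {"translation":[0,0,0],"roll":0}
    - {"translation":[0,0,0],"roll":0}

```text
time: 11.35
tool_pos: [0.5623, -0.113, 0.0555]
orientation: [[0.077, 0.997, 0.0], [0.997, -0.077, -0.0], [-0.0, 0.0, -1.0]]
force: [0.3, -0.4, -0.4]
opening: 0.0135
gripper_force: 58.9
```

>>> apply_moves:
  plan:
    - {"translation":[0,0,0.3],"roll":0}
    - {"translation":[0,0,0],"roll":0}
    - {"translation":[0,0,0],"roll":0}

```text
time: 11.65
tool_pos: [0.5622, -0.1129, 0.0522]
orientation: [[0.077, 0.997, -0.0], [0.997, -0.077, 0.0], [0.0, -0.0, -1.0]]
force: [-0.3, 0.6, -0.3]
opening: 0.0135
gripper_force: 58.9
```

>>> apply_moves:
  plan:
    - {"translation":[0,0,0.2],"roll":0}
    - {"translation":[0,0,0],"roll":0}
    - {"translation":[0,0,0],"roll":0}

```text
time: 11.95
tool_pos: [0.5623, -0.1129, 0.0502]
orientation: [[0.077, 0.997, -0.0], [0.997, -0.077, 0.0], [0.0, -0.0, -1.0]]
force: [-0.1, 0.5, -0.7]
opening: 0.0136
gripper_force: 58.9
```

>>> apply_moves:
  plan:
    - {"translation":[0,0,0.2],"roll":0}
    - {"translation":[0,0,0],"roll":0}
    - {"translation":[0,0,0],"roll":0}

```text
time: 12.25
tool_pos: [0.5622, -0.1129, 0.0482]
orientation: [[0.077, 0.997, -0.0], [0.997, -0.077, 0.0], [0.0, -0.0, -1.0]]
force: [-0.1, -0.3, -0.3]
opening: 0.0132
gripper_force: 58.9
```

>>> apply_moves:
  plan:
    - {"translation":[0,0,0.1],"roll":0}
    - {"translation":[0,0,0],"roll":0}
    - {"translation":[0,0,0],"roll":0}

```text
time: 12.55
tool_pos: [0.5623, -0.1129, 0.0473]
orientation: [[0.077, 0.997, -0.0], [0.997, -0.077, 0.0], [-0.0, -0.0, -1.0]]
force: [-0.1, 1.0, -0.7]
opening: 0.013
gripper_force: 58.9
```

>>> apply_moves:
  plan:
    - {"translation":[0,0,0.1],"roll":0}
    - {"translation":[0,0,0],"roll":0}
    - {"translation":[0,0,0],"roll":0}

```text
time: 12.85
tool_pos: [0.5624, -0.113, 0.0466]
orientation: [[0.077, 0.997, 0.0], [0.997, -0.077, -0.0], [-0.0, 0.0, -1.0]]
force: [-1.9, 1.1, 4.3]
opening: 0.0134
gripper_force: 59.3
```

>>> apply_moves:
  plan:
    - {"translation":[0,0,0.1],"roll":0}
    - {"translation":[0,0,0],"roll":0}
    - {"translation":[0,0,0],"roll":0}

```text
time: 13.15
tool_pos: [0.5624, -0.113, 0.0464]
orientation: [[0.077, 0.997, 0.0], [0.997, -0.077, -0.0], [-0.0, 0.0, -1.0]]
force: [-8.3, 2.4, 13.2]
opening: 0.0134
gripper_force: 60.5
```

>>> apply_moves:
  plan:
    - {"translation":[0,-0.06,-0.1],"roll":0}
    - {"translation":[0,0,0],"roll":0}
    - {"translation":[0,0,0],"roll":0}

```text
time: 13.45
tool_pos: [0.5617, -0.1129, 0.0462]
orientation: [[0.077, 0.997, 0.0], [0.997, -0.077, 0.0], [0.0, 0.0, -1.0]]
force: [-0.1, -0.0, 1.7]
opening: 0.0133
gripper_force: 58.9
```

```bash
python3 -c "
from h import *
s=get_obs();print(s['force'],s['wrist_torque'],s['tool_pos'])"
```

```text
[-0.11633135 -0.00325155  1.70416572] [-0.02741087  0.09376956 -0.08634887] [ 0.56171291 -0.112917    0.0461927 ]
```

>>> apply_moves:
  plan:
    - {"translation":[0.15,0,0.02],"roll":0}
    - {"translation":[0.15,0,0],"roll":0}
    - {"translation":[0.15,0,0],"roll":0}
    - {"translation":[0.15,0,0],"roll":0}
    - {"translation":[0,0,0],"roll":0}

```text
time: 13.95
tool_pos: [0.5622, -0.1066, 0.046]
orientation: [[0.077, 0.997, -0.0], [0.997, -0.077, 0.0], [0.0, -0.0, -1.0]]
force: [-0.6, 1.2, -0.0]
opening: 0.0133
gripper_force: 58.8
```

```bash
python3 -c "
from h import *
s=get_obs();print(s['force'],s['wrist_torque'],s['tool_pos'])"
```

```text
[-0.62402148  1.19848943 -0.02400421] [ 0.10661792  0.02719492 -0.06338142] [ 0.56216402 -0.10662152  0.04603858]
```

>>> apply_moves:
  plan:
    - {"translation":[0.1,0,0.03],"roll":0}
    - {"translation":[0.1,0,0],"roll":0}
    - {"translation":[0.1,0,0],"roll":0}
    - {"translation":[0.1,0,0],"roll":0}
    - {"translation":[0,0,0],"roll":0}

```text
time: 14.45
tool_pos: [0.5625, -0.1028, 0.0458]
orientation: [[0.077, 0.997, 0.0], [0.997, -0.077, 0.0], [0.0, 0.0, -1.0]]
force: [-1.5, 1.2, 1.7]
opening: 0.013
gripper_force: 59.0
```

>>> apply_moves:
  plan:
    - {"translation":[0.1,0,0.01],"roll":0}
    - {"translation":[0.1,0,0],"roll":0}
    - {"translation":[0,0,0],"roll":0}

```text
time: 14.75
tool_pos: [0.5626, -0.1009, 0.0458]
orientation: [[0.077, 0.997, 0.0], [0.997, -0.077, -0.0], [-0.0, 0.0, -1.0]]
force: [-2.5, -0.9, 2.3]
opening: 0.0131
gripper_force: 59.1
```

>>> apply_moves:
  plan:
    - {"translation":[0.1,-0.03,0],"roll":0}
    - {"translation":[0.1,0,0],"roll":0}
    - {"translation":[0,0,0],"roll":0}
    - {"translation":[0,0,0],"roll":0}

```text
time: 15.15
tool_pos: [0.5625, -0.0987, 0.0457]
orientation: [[0.077, 0.997, 0.0], [0.997, -0.077, 0.0], [0.0, 0.0, -1.0]]
force: [1.0, 0.8, 0.9]
opening: 0.0132
gripper_force: 59.0
```

```bash
python3 -c "
from h import *
s=get_obs();print(s['force'],s['wrist_torque'],s['tool_pos'])"
```

```text
[0.95773196 0.82772284 0.91645617] [ 0.14112106 -0.0637478  -0.23324729] [ 0.56252439 -0.09870863  0.0456633 ]
```

>>> apply_moves:
  plan:
    - {"translation":[0.1,0,0.01],"roll":0}
    - {"translation":[0.1,0,0],"roll":0}
    - {"translation":[0,0,0],"roll":0}
    - {"translation":[0,0,0],"roll":0}

```text
time: 15.55
tool_pos: [0.5627, -0.0968, 0.0456]
orientation: [[0.077, 0.997, 0.0], [0.997, -0.077, 0.0], [0.0, 0.0, -1.0]]
force: [0.6, -0.5, 1.0]
opening: 0.0135
gripper_force: 59.0
```

>>> apply_moves:
  plan:
    - {"translation":[0.1,0,0.01],"roll":0}
    - {"translation":[0,0,0],"roll":0}
    - {"translation":[0,0,0],"roll":0}

```text
time: 15.85
tool_pos: [0.5628, -0.096, 0.0456]
orientation: [[0.077, 0.997, 0.0], [0.997, -0.077, -0.0], [-0.0, 0.0, -1.0]]
force: [-0.1, -1.2, 2.3]
opening: 0.0133
gripper_force: 59.1
```

>>> apply_moves:
  plan:
    - {"translation":[0.1,0,0],"roll":0}
    - {"translation":[0,0,0],"roll":0}
    - {"translation":[0,0,0],"roll":0}

```text
time: 16.15
tool_pos: [0.5629, -0.0949, 0.0456]
orientation: [[0.077, 0.997, 0.0], [0.997, -0.077, 0.0], [0.0, 0.0, -1.0]]
force: [0.8, -1.8, 3.2]
opening: 0.0131
gripper_force: 59.1
```

>>> apply_moves:
  plan:
    - {"translation":[0.1,0,0],"roll":0}
    - {"translation":[0,0,0],"roll":0}
    - {"translation":[0,0,0],"roll":0}

```text
time: 16.45
tool_pos: [0.5629, -0.0939, 0.0456]
orientation: [[0.077, 0.997, 0.0], [0.997, -0.077, -0.0], [-0.0, 0.0, -1.0]]
force: [-0.5, -3.4, 2.9]
opening: 0.0135
gripper_force: 59.1
```

>>> apply_moves:
  plan:
    - {"translation":[0.05,0,0],"roll":0}
    - {"translation":[0,0,0],"roll":0}
    - {"translation":[0,0,0],"roll":0}

```text
time: 16.75
tool_pos: [0.5629, -0.0936, 0.0455]
orientation: [[0.077, 0.997, 0.0], [0.997, -0.077, -0.0], [-0.0, 0.0, -1.0]]
force: [0.6, -5.0, 2.9]
opening: 0.0131
gripper_force: 59.1
```

>>> apply_moves:
  plan:
    - {"translation":[0,0,0],"roll":0}
    - {"translation":[0,0,0],"roll":0}

```text
time: 16.95
tool_pos: [0.563, -0.0936, 0.0456]
orientation: [[0.077, 0.997, 0.0], [0.997, -0.077, -0.0], [-0.0, 0.0, -1.0]]
force: [-0.1, -4.4, 2.8]
opening: 0.0132
gripper_force: 59.1
```

>>> apply_moves:
  plan:
    - {"translation":[0.03,0,0],"roll":0}
    - {"translation":[0,0,0],"roll":0}
    - {"translation":[0,0,0],"roll":0}

```text
time: 17.25
tool_pos: [0.563, -0.0933, 0.0456]
orientation: [[0.077, 0.997, 0.0], [0.997, -0.077, -0.0], [-0.0, 0.0, -1.0]]
force: [0.8, -5.1, 2.9]
opening: 0.0131
gripper_force: 59.1
```

>>> apply_moves:
  plan:
    - {"translation":[0,0,0],"roll":0}
    - {"translation":[0,0,0],"roll":0}

```text
time: 17.45
tool_pos: [0.563, -0.0933, 0.0456]
orientation: [[0.077, 0.997, 0.0], [0.997, -0.077, -0.0], [-0.0, 0.0, -1.0]]
force: [2.3, -5.0, 4.8]
opening: 0.0135
gripper_force: 59.1
```

```bash
python3 -c "
from h import *
for i in range(4):
  imaging.read_camera('scene'); s=get_obs();print(s['force'],s['wrist_torque'],s['tool_pos'])"
```

```text
[ 0.44564265 -5.6708351   2.45999618] [-0.86667294 -0.12792679 -0.14571277] [ 0.56299347 -0.09329513  0.04556839]
[ 0.72860771 -6.20734626  3.64812209] [-0.88487642 -0.11753154 -0.17650656] [ 0.56300249 -0.09331221  0.04560053]
[ 0.82659739 -4.88310873  3.01760735] [-0.94486937 -0.12226273 -0.2036572 ] [ 0.56297475 -0.09329381  0.04558726]
[ 0.8295778  -5.35770059  2.78176123] [-0.87826349 -0.12582067 -0.17778305] [ 0.56298373 -0.09332915  0.04556659]
```

The dowel bears on the stop: about 5 N total push, 3 N down, and very little side load. Now I'll let go and lift.

>>> apply_moves:
  plan:
    - {"translation":[0,0,0],"roll":0}
    - {"translation":[0,0,0],"roll":0}
    - {"translation":[0,0,0],"roll":0}
    - {"translation":[0,0,0],"roll":0}
    - {"translation":[0,0,0],"roll":0}
  grip: 0.5

```text
time: 18.15
tool_pos: [0.5629, -0.093, 0.0454]
orientation: [[0.077, 0.997, -0.0], [0.997, -0.077, 0.0], [0.0, -0.0, -1.0]]
force: [-0.4, 0.8, -0.2]
opening: 0.0427
gripper_force: 0.0
```

>>> apply_moves:
  plan:
    - {"translation":[0,0,-1],"roll":0}
    - {"translation":[0,0,-3],"roll":0}
    - {"translation":[0,0,-4],"roll":0}
    - {"translation":[0,0,-4],"roll":0}
    - {"translation":[0,0,-4],"roll":0}

```text
time: 18.65
tool_pos: [0.5626, -0.0931, 0.2081]
orientation: [[0.077, 0.997, 0.001], [0.997, -0.077, -0.0], [-0.0, 0.001, -1.0]]
force: [0.4, 1.0, -0.8]
opening: 0.0426
gripper_force: 0.0
```

```bash
python3 b.py w5; python3 - <<'E'
import cv2
im=cv2.imread("pics/w5.png"); cv2.imwrite("pics/w5b.png",cv2.resize(im,(800,600),interpolation=cv2.INTER_CUBIC))
E
```

```text
[ 0.56431724 -0.09338549  0.21546165] [ 0.56933904 -0.02269614  0.35786635] [[0.997, -0.076, -0.014], [-0.077, -0.957, -0.281], [0.008, 0.281, -0.96]]
dowel_mid 0.62 [216.7  83.1] [[0.5312 0.0055 0.008 ]]
rear_groove 0.74 [258.3  85.2] [[ 0.5741 -0.003   0.05  ]]
front_groove 0.7 [254.5 254.3] [[ 0.5557 -0.1777  0.05  ]]
handle_pivot 0.91 [188.8  84.6] [[0.5094 0.0021 0.0605]]
handle_end 0.92 [128.3  75.6] [[0.4878 0.0041 0.143 ]]
stop 0.57 [259.9  18.9] [[0.5788 0.0668 0.    ]]
0.86  axis [-0.07963081 -0.99682442] mean [ 0.56446022 -0.07996119] mid [ 0.56270349 -0.10195218] len 0.3231792927991397
```

View pics/w5b.png

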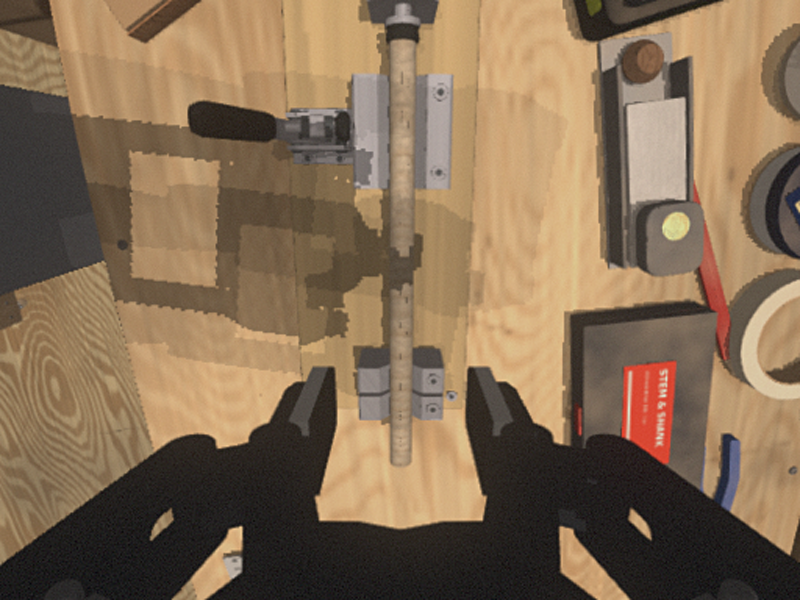

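The dowel lies seated in both Vs with its end on the buffer at (402,32), and the gripper is clear. Next I'll check the clamp's geometry by depth before pressing the handle.

```bash
python3 - <<'E'
from h import *
im,dep=imaging.read_camera("wrist")
u,v=np.meshgrid(np.arange(100,300),np.arange(20,140)); px=np.c_[u.ravel(),v.ravel()]
px=px[dep[px[:,1],px[:,0]]>0]
P=cloud("wrist",px,dep)
t=np.array([.5663,-.0515]); a=.078; R=np.array([[np.cos(a),np.sin(a)],[-np.sin(a),np.cos(a)]])
F=np.c_[(P[:,:2]-t)@R,P[:,2]]*1000
m=(F[:,1]>25)&(F[:,1]<70)&(F[:,2]>30)
for x in range(-110,40,8):
    q=F[m&(F[:,0]>=x)&(F[:,0]<x+8)]
    if len(q): print(x,len(q),"z",np.percentile(q[:,2],[5,50,98]).round(),"y@high",q[q[:,2]>np.percentile(q[:,2],80)][:,1].mean().round())
s=get_obs()
d=np.array([-48,48])/1000; g=t+R.T@np.zeros(2) if 0 else t+R@d
print(g,"delta tool cm",(s["orientation"].T@(np.r_[g,.125]-s["tool_pos"])*100).round(2))
E
```

```text
-94 83 z [141. 142. 144.] y@high 50.0
-86 373 z [131. 143. 145.] y@high 50.0
-78 520 z [110. 125. 140.] y@high 50.0
-70 400 z [ 63.  97. 112.] y@high 50.0
-62 213 z [ 51.  66. 100.] y@high 50.0
-54 183 z [ 49.  98. 102.] y@high 49.0
-46 238 z [ 62. 100. 102.] y@high 50.0
-38 231 z [ 58.  96. 100.] y@high 50.0
-30 479 z [ 51.  53. 100.] y@high 49.0
-22 443 z [51. 53. 54.] y@high 48.0
-14 444 z [46. 50. 54.] y@high 46.0
-6 415 z [54. 57. 59.] y@high 47.0
2 448 z [46. 56. 59.] y@high 48.0
10 431 z [47. 51. 54.] y@high 48.0
18 441 z [51. 53. 55.] y@high 44.0
26 239 z [51. 53. 54.] y@high 45.0
[5.22186147e-01 9.42627538e-05] delta tool cm [ 8.98 -4.73  7.95]
```

>>> apply_moves:
  plan:
    - {"translation":[3,-1.5,0],"roll":0}
    - {"translation":[3,-1.5,0],"roll":0}
    - {"translation":[3,-1.5,0],"roll":0}
    - {"translation":[0,0,0],"roll":0}
    - {"translation":[0,0,0],"roll":0}
  grip: 1

```text
time: 19.6
tool_pos: [0.5248, 0.0004, 0.2052]
orientation: [[0.076, 0.997, -0.0], [0.997, -0.076, -0.0], [-0.0, -0.0, -1.0]]
force: [0.0, 0.1, 0.2]
opening: 0.0004
gripper_force: 0.0
```

>>> apply_moves:
  plan:
    - {"translation":[0,0,2.7],"roll":0}
    - {"translation":[0,0,2.7],"roll":0}
    - {"translation":[0,0,2.5],"roll":0}
    - {"translation":[0,0,0],"roll":0}
    - {"translation":[0,0,0],"roll":0}

```text
time: 20.1
tool_pos: [0.5252, -0.0006, 0.1269]
orientation: [[0.078, 0.997, -0.001], [0.997, -0.078, -0.0], [-0.0, -0.001, -1.0]]
force: [0.5, 0.1, 0.3]
opening: -0.0
gripper_force: 0.0
```

```bash
cat > d.py <<'E'
from h import *
t=np.array([.5663,-.0515]); a=.078; R=np.array([[np.cos(a),np.sin(a)],[-np.sin(a),np.cos(a)]])
s=get_obs(); print("fixture mm",((s["tool_pos"][:2]-t)@R*1000).round(1),s["tool_pos"][2]*1000,s["force"].round(1),s["opening"],s["time"])
E
python3 d.py
```

```text
fixture mm [-44.9  47.6] 126.8508489651146 [0.5 0.1 0.3] -2.9282689856074953e-05 20.1
```

>>> apply_moves:
  plan:
    - {"translation":[0,-0.5,0],"roll":0}
    - {"translation":[0,-0.5,0],"roll":0}
    - {"translation":[0,-0.3,0],"roll":0}
    - {"translation":[0,-0.3,0],"roll":0}
    - {"translation":[0,0,0],"roll":0}

```text
time: 20.6
tool_pos: [0.5088, 0.0013, 0.1268]
orientation: [[0.077, 0.997, 0.001], [0.997, -0.077, -0.0], [0.0, 0.001, -1.0]]
force: [0.2, 0.5, 0.5]
opening: 0.0004
gripper_force: 0.0
```

>>> apply_moves:
  plan:
    - {"translation":[0,-0.3,0],"roll":0}
    - {"translation":[0,-0.3,0],"roll":0}
    - {"translation":[0,0,0],"roll":0}

```text
time: 20.9
tool_pos: [0.5028, 0.0018, 0.1265]
orientation: [[0.077, 0.997, 0.0], [0.997, -0.077, 0.0], [0.0, 0.0, -1.0]]
force: [-0.0, 0.7, 0.6]
opening: 0.0
gripper_force: 0.0
```

```bash
python3 d.py; python3 -c "
from h import *
imaging.read_camera('wrist')
print(nets.place_of('wrist','handle_end')[:1])"
```

```text
fixture mm [-67.4  48.2] 126.54182074633133 [-0.   0.7  0.6] 3.577488255729856e-05 20.9
[{'xy': [214.7, 260.7], 'score': 0.91}]
```

>>> apply_moves:
  plan:
    - {"translation":[0,-0.6,0.1],"roll":0}
    - {"translation":[0,-0.6,0.15],"roll":0}
    - {"translation":[0,-0.5,0.15],"roll":0}
    - {"translation":[0,0,0],"roll":0}

```text
time: 21.4
tool_pos: [0.4853, 0.0031, 0.1223]
orientation: [[0.077, 0.997, -0.0], [0.997, -0.077, 0.0], [-0.0, -0.0, -1.0]]
force: [-0.3, 0.3, -0.8]
opening: 0.0
gripper_force: 0.0
```

>>> apply_moves:
  plan:
    - {"translation":[0,-0.5,0.3],"roll":0}
    - {"translation":[0,-0.5,0.3],"roll":0}
    - {"translation":[0,-0.5,0.35],"roll":0}
    - {"translation":[0,0,0],"roll":0}

```text
time: 21.8
tool_pos: [0.4703, 0.0043, 0.1123]
orientation: [[0.077, 0.997, -0.001], [0.997, -0.077, 0.0], [-0.0, -0.001, -1.0]]
force: [0.3, -0.7, -0.1]
opening: 0.0004
gripper_force: 0.0
```

```bash
python3 d.py
```

```text
fixture mm [-100.    48.1] 112.33133817124352 [ 0.3 -0.7 -0.1] 0.0004215473732783462 21.8
```

```bash
python3 - <<'E'
from h import *
b,_=imaging.read_camera("scene"); a,_=imaging.read_camera("wrist")
print(nets.place_of('wrist','handle_end')[:1],nets.place_of('scene','handle_end')[:1])
cv2.imwrite("pics/k.png",np.hstack([cv2.resize(a,(440,330)),cv2.resize(b[140:230,230:350],(360,330))[:,:]])[...,::-1])
E
```

```text
[{'xy': [212.0, 250.4], 'score': 0.92}] [{'xy': [310.7, 181.7], 'score': 0.52}]
```

View pics/k.png

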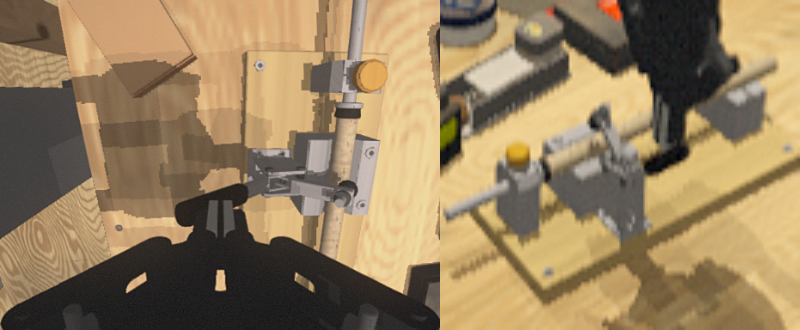

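The handle is following the fingers and the pad arm is swinging over the dowel near (345,190) in the wrist half. I'll carry on along the arc.

>>> apply_moves:
  plan:
    - {"translation":[0,-0.4,0.4],"roll":0}
    - {"translation":[0,-0.4,0.45],"roll":0}
    - {"translation":[0,-0.4,0.45],"roll":0}
    - {"translation":[0,0,0],"roll":0}

```text
time: 22.4
tool_pos: [0.4584, 0.0052, 0.0991]
orientation: [[0.077, 0.997, -0.001], [0.997, -0.077, 0.0], [-0.0, -0.001, -1.0]]
force: [-0.7, -0.7, -0.2]
opening: -0.0001
gripper_force: 0.0
```

>>> apply_moves:
  plan:
    - {"translation":[0,-0.3,0.5],"roll":0}
    - {"translation":[0,-0.25,0.5],"roll":0}
    - {"translation":[0,-0.2,0.4],"roll":0}
    - {"translation":[0,0,0],"roll":0}

```text
time: 22.8
tool_pos: [0.4513, 0.0057, 0.0853]
orientation: [[0.077, 0.997, -0.001], [0.997, -0.077, 0.0], [-0.0, -0.001, -1.0]]
force: [-1.1, -0.6, 0.5]
opening: 0.0
gripper_force: 0.0
```

```bash
python3 d.py
```

```text
fixture mm [-119.1   48.1] 85.31116021801564 [-1.1 -0.6  0.5] 3.9210154040947436e-05 22.8
```

Now straight down in small steps until the hard end is felt.

>>> apply_moves:
  plan:
    - {"translation":[0,0,0.2],"roll":0}
    - {"translation":[0,0,0.15],"roll":0}
    - {"translation":[0,0,0],"roll":0}

```text
time: 23.1
tool_pos: [0.4517, 0.0057, 0.0824]
orientation: [[0.077, 0.997, -0.0], [0.997, -0.077, 0.0], [0.0, -0.0, -1.0]]
force: [-1.1, -0.8, 1.3]
opening: 0.0
gripper_force: 0.7
```

>>> apply_moves:
  plan:
    - {"translation":[0,0,0.15],"roll":0}
    - {"translation":[0,0,0],"roll":0}
    - {"translation":[0,0,0],"roll":0}

```text
time: 23.4
tool_pos: [0.4517, 0.0057, 0.0809]
orientation: [[0.077, 0.997, -0.0], [0.997, -0.077, 0.0], [-0.0, -0.0, -1.0]]
force: [-1.0, -0.3, 2.0]
opening: -0.0002
gripper_force: 0.5
```

>>> apply_moves:
  plan:
    - {"translation":[0,0,0.1],"roll":0}
    - {"translation":[0,0,0],"roll":0}
    - {"translation":[0,0,0],"roll":0}

```text
time: 23.7
tool_pos: [0.4517, 0.0057, 0.0799]
orientation: [[0.077, 0.997, -0.0], [0.997, -0.077, 0.0], [0.0, -0.0, -1.0]]
force: [-0.2, 1.5, 1.4]
opening: -0.0001
gripper_force: 0.7
```

>>> apply_moves:
  plan:
    - {"translation":[0,0,0.15],"roll":0}
    - {"translation":[0,0,0],"roll":0}
    - {"translation":[0,0,0],"roll":0}

```text
time: 24.0
tool_pos: [0.4517, 0.0057, 0.0784]
orientation: [[0.077, 0.997, -0.0], [0.997, -0.077, 0.0], [0.0, -0.0, -1.0]]
force: [-0.3, 0.2, 0.8]
opening: -0.0001
gripper_force: 0.3
```

>>> apply_moves:
  plan:
    - {"translation":[0,0,0.1],"roll":0}
    - {"translation":[0,0,0],"roll":0}
    - {"translation":[0,0,0],"roll":0}

```text
time: 24.3
tool_pos: [0.4517, 0.0057, 0.0774]
orientation: [[0.077, 0.997, -0.0], [0.997, -0.077, 0.0], [-0.0, -0.0, -1.0]]
force: [-0.4, 0.2, 0.5]
opening: 0.0002
gripper_force: 0.3
```

>>> apply_moves:
  plan:
    - {"translation":[0,0,0.1],"roll":0}
    - {"translation":[0,0,0],"roll":0}
    - {"translation":[0,0,0],"roll":0}

```text
time: 24.6
tool_pos: [0.4517, 0.0057, 0.0766]
orientation: [[0.077, 0.997, 0.0], [0.997, -0.077, -0.0], [0.0, 0.0, -1.0]]
force: [-1.2, -0.7, 3.0]
opening: 0.0001
gripper_force: 1.3
```

>>> apply_moves:
  plan:
    - {"translation":[0,0,0.07],"roll":0}
    - {"translation":[0,0,0],"roll":0}
    - {"translation":[0,0,0],"roll":0}

```text
time: 24.9
tool_pos: [0.4518, 0.0057, 0.0763]
orientation: [[0.077, 0.997, 0.0], [0.997, -0.077, 0.0], [0.0, 0.0, -1.0]]
force: [-3.6, -0.2, 8.9]
opening: -0.0
gripper_force: 3.8
```

>>> apply_moves:
  plan:
    - {"translation":[0,0,0.04],"roll":0}
    - {"translation":[0,0,0],"roll":0}
    - {"translation":[0,0,0],"roll":0}

```text
time: 25.2
tool_pos: [0.4519, 0.0057, 0.0762]
orientation: [[0.077, 0.997, 0.0], [0.997, -0.077, -0.0], [0.0, 0.0, -1.0]]
force: [-3.9, -0.0, 12.2]
opening: -0.0
gripper_force: 5.4
```

The hard end is reached. I'll back off, lift and check.

>>> apply_moves:
  plan:
    - {"translation":[0,0,-0.5],"roll":0}
    - {"translation":[0,0,-2],"roll":0}
    - {"translation":[-1,0,-4],"roll":0}
    - {"translation":[-2,0,-4],"roll":0}
    - {"translation":[-3,1,-3],"roll":0}

```text
time: 25.7
tool_pos: [0.4569, -0.0548, 0.2132]
orientation: [[0.075, 0.997, 0.002], [0.997, -0.075, -0.0], [0.0, 0.002, -1.0]]
force: [1.1, -0.3, -0.3]
opening: -0.0001
gripper_force: 0.0
```

>>> apply_moves:
  plan:
    - {"translation":[-2,2,0],"roll":0}
    - {"translation":[-2,2,0],"roll":0}
    - {"translation":[0,0,0],"roll":0}
    - {"translation":[0,0,0],"roll":0}

```text
time: 26.1
tool_pos: [0.4937, -0.098, 0.2099]
orientation: [[0.078, 0.997, -0.001], [0.997, -0.078, 0.0], [0.0, -0.001, -1.0]]
force: [-0.2, 0.2, -0.3]
opening: 0.0003
gripper_force: 0.0
```

```bash
python3 b.py w6 | grep -E "handle|0\.[0-9]+  axis"; python3 - <<'E'
from h import *
b,_=imaging.read_camera("scene"); a=cv2.imread("pics/w6.png")[...,::-1]
cv2.imwrite("pics/k2.png",np.hstack([cv2.resize(a,(440,330)),cv2.resize(b[140:230,230:350],(360,330))])[...,::-1])
E
```

```text
handle_pivot 0.64 [264.1  71.5] [[0.5091 0.0042 0.0605]]
handle_end 0.63 [171.   70.3] [[0.4457 0.0011 0.143 ]]
0.72  axis [-0.08153189 -0.99667073] mean [ 0.57422741 -0.08059142] mid [ 0.57302011 -0.09534991] len 0.31457943651829573
```

View pics/k2.png

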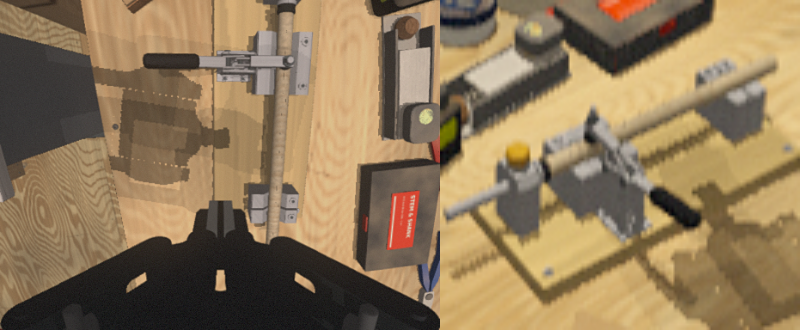

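The handle is down, with its end at (150,60) in the wrist half. The pad is on the dowel at (288,62) and the dowel end is on the buffer at (285,8). I'm handing the job in.

```bash
python3 -c "
from h import *
print(arm.finish_job())"
```

```text
the job is handed in; nothing more can be done
None
```

I handed the job in at about 26 s: the dowel is seated in both Vs against the stop (total wrist push about 5–6 N) and the clamp handle is down on its hard end; the hand-in returned no verdict.

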